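# Slide the loaded screw tote into its parking bay

### The arm

A 6-joint arm with a two-finger parallel gripper is mounted at the origin on the work surface; the furniture and walls round the work are solid. World frame = base frame: x ahead of the robot, y to its left, z up, the work surface at z = 0. Lengths are in m, angles in rad, forces in N, time in s.
With the tool pointing down it reaches from about 0.375 to 0.925 m from the base axis. Payload 5.7 kg.
Tool frame: the origin (TCP) lies on the centre line of the jaws, within the pads' length; the fingertips stand 17 mm ahead of it and the grasp point (between the pads) lies 2 mm behind it (manip.tip_reach is the x of the fingertips in the tool frame, in m); x points along the fingers, y is the direction in which the jaws open and shut, and the axes are right-handed (so a half turn about x gives the same grasp; the last joint's range is limited). The gripper opens to 85 mm and grips with 20 to 120 N. Pads are 22 mm wide; open, the fingers measure 114 mm over their backs; the gripper's body (76 mm by 85 mm) begins 54 mm behind the grasp point. The pads swing forward as they close: fully open they stand 13 mm farther back than shut.
Start: joints at [-1.417, 0.359, 1.51, -0, 1.272, -0.115], TCP at [0.159, -0.578, 0.248] pointing down, gripper open.
Joint ranges: [-2.97, 2.97], [-1.01, 2.36], [0.21, 2.38], [-0.96, 4.11], [0.2, 2.71], [-2.98, 2.98]. Speed limits (rad/s): [2.39, 2.39, 3.14, 3.14, 3.14, 3.14].

### API

Orientations are given as a rotation vector (axis times angle).
In Python, from station import manip, eyes gives the robot as it stands.
- The arm moves only by the shell command python3 -m handwheel 'ROWS' [FORCE]. ROWS is JSON, a list of rows, each an object with "translation": the shift along the tool's x, y, z in m, a list of three; "angular": the turn, a rotation vector about the tool's x, y, z in rad, a list of three; "claw": the finger opening in m, from 0 to 0.0854. A call has 1 to 12 rows; each row shifts and turns the commanded pose from where the row before left it, along the tool's axes as they then stand; what a row does not reach is not made up. A row lasts 1/10 s, in which the tool goes at most 50 mm and 8.59 degrees, less where a joint would pass 70% of its speed; a pose out of reach is approached as far as the arm can. A call is refused whole if a number of a shift passes 0.05 or a number of a turn 0.15, either way. A call with a gripper value outside its range is refused whole. The fingers move at their own pace and stop on an object; FORCE is the grip in N (left out, the last holds). Time passes only in rows, so rows that do not move let the fingers close. It gives the time, the measured TCP pose, the force and the opening at its end, in the units of the state.
- manip.sense(): the state, without advancing time (a new reading comes with each control period).
- eyes.snapshot(name): name is "scene" or "side" or "wrist"; returns a dict with "image" (480x640x3 uint8, red, green, blue), "fx", "fy", "cx", "cy" (pixels), "world_from_camera" (4x4, takes a point from camera to world coordinates); the wrist camera has in their place "mount" (4x4, takes a point from camera to tool coordinates, whose origin is the TCP and whose axes are the tool frame's). Camera axes: x right, y down, z forward; pixel columns grow to the right and rows downward; lengths in m; the calibration is good to about 2 mm. A picture is of the moment at which its call begins: read the wrist's pose just before it. There is no depth.
- manip.hand_in(): hands the job in, once; it reports no verdict.
The state is a dict: "clock": time; "qpos": joint angles; "joint_vel": joint speeds; "joint_torque": joint torques, N m; "position": TCP position; "tcp_rot": TCP orientation; "contact_force": force on the tool from outside, world axes, zero at the start; "moment": the same for the moment, N m; "opening": finger opening in m.
Only numpy, scipy, OpenCV 4.12 (cv2) and the standard library are available. Lean on these libraries where they do the work, as an engineer would, in place of code of your own. Each camera call takes 0.05 s, during which the arm holds its last target.

### The job

Push the heavy wooden screw tote into the three-batten parking bay on the table until its base board is fully home against the back batten. Push it low, with the fingers against the projecting base board only, so that it slides upright and flat on the table without tipping; do not grasp, lift or lean on its tall body or its handle. Leave the bolt, the star knob and the sanding block where they are, and finish clear of everything.

Things in the scene. Friction and masses are not known exactly. Their poses are not given: they have to be found in the camera images.
- tote: Tall loaded wooden tote, 1.0 to 1.7 kg, 169 mm high. Its foot is a dark base board 100 (x) x 150 (y) x 28 mm; origin at the centre of the board's underside, x towards the bay at the start, y left, z up. The board sticks out 44 mm behind the tall upper part (10 mm in front). Push on its rear edge face, x = -50 mm, y -75 to 75 mm, below 28 mm. Pushed above about 55 mm it may tip.
- tote_body: Upper part of the tote, fixed on the base board: plywood box 46 (x) x 140 (y) mm, walls to 99 mm and screw boxes to 117 mm above the table, end boards with a dowel handle along y (18 mm thick, axis 160 mm above the table). Not to be touched. Origin at the centre of its underside, at x = +17, z = +28 mm of the tote; axes as the tote's.
- bay: Fixed bay of three wooden battens 20 mm high, no floor. Origin on the table where the tote's origin is when fully home; x points in, away from the robot, y left, z up. Back batten's face at x = +50 mm; side battens x = -45 to +50 mm, inner faces at y = +90 and -90 mm (15 mm play each side); beyond, to x = -87, they flare out by 0.5 rad to a mouth 225 mm wide.
- machine_bolt: Loose steel bolt standing upright on its head, 19 mm wide, 57 mm high; origin at the centre of its underside. Bystander.
- star_knob: Loose black star knob standing on its stem, 44 mm wide, 46 mm high; origin at the centre of its underside. Bystander.
- sanding_block: Loose cork sanding block, 64 (x) x 112 (y) x 30 mm; origin at the centre of its underside. Bystander.
Not all that is in view belongs to the job. Several things have the shape of the tote; the one meant has the colours described above.

How it is judged:
At the end, for the whole second after the job is handed in: The tote stands flat and at rest between the side battens, square to the bay within 0.09 rad, its base board within 8 mm of the back batten (x of tote in the frame of bay between -0.008 and 0.006 m and y of tote in the frame of bay between -0.02 and 0.02 m and angle between the x axis of tote and the x axis of bay, either way round below 0.09 rad and angle between tote's own z axis and vertical below 0.03 rad and height (world z) of tote below 0.004 m and linear speed of tote below 0.01 m/s); the robot touches nothing.
It fails at once if the tote tips (leans more than 0.17 rad) (angle between tote's own z axis and vertical above 0.17 rad).
It fails at once if the tote is lifted off the table (more than 12 mm) (height (world z) of tote above 0.012 m).
It fails at once if the fingers push, lean on or pinch the tall body or handle of the tote (more than 5 N) (contact force between the fingers and tote_body above 5 N).
It fails at once if the bolt, the star knob or the sanding block is moved more than 20 mm or knocked over (distance of any of machine_bolt, star_knob, sanding_block from where it was at the start of the episode above 0.02 m or angle between any of machine_bolt, star_knob's own z axis and vertical above 0.5 rad).
It also fails if it takes over 64 s, if anything falls off the work surface, if the arm or the gripper's body presses on something with over 40 N, if the wrist force passes 120 N, or if a joint passes its speed limit or range.

## Working session

There is one attempt and no reset: what is moved stays moved. The work goes in short steps, Python scripts to look and compute and a shell command to move; the robot and the scene stay as the last step left them, time stands still between calls to the robot, and variables do not carry over. Pictures are saved under pics/ and viewed, and the job is handed in when it is done.

```bash
mkdir -p pics; ls
python3 - <<'E'
from station import manip, eyes
import cv2
s=manip.sense();print(s)
for n in ["scene","side","wrist"]:
    d=eyes.snapshot(n);cv2.imwrite(f"pics/{n}0.png",d["image"][:,:,::-1])
    print(n,d["fx"],d["fy"],d["cx"],d["cy"],d.get("world_from_camera",d.get("mount")))
E
```

```text
pics
{'clock': 0.0, 'qpos': array([-1.41711533e+00,  3.59508189e-01,  1.51144864e+00,  3.19301957e-06,
        1.27247790e+00, -1.15131086e-01]), 'joint_vel': array([-0.00043236,  0.00085815,  0.00067776, -0.00039962, -0.00019693,
        0.00057016]), 'joint_torque': array([ 1.75699506e-04, -5.27621734e+01, -2.78621382e+01, -2.41840362e-04,
        1.31413373e-02, -3.66103325e-05]), 'position': array([ 0.15922743, -0.57781292,  0.24744548]), 'tcp_rot': array([ 2.07851969,  0.28299526, -2.07858776]), 'contact_force': array([-0.13712837, -0.11001438, -0.83662727]), 'moment': array([-0.00196475, -0.00925124,  0.00375875]), 'opening': 0.08523594596830872}
scene 596.2170507197613 596.2170507197613 322.09219172780354 238.43719137284802 [[-0.84484587 -0.31995717  0.42879234  0.08283972]
 [-0.53500182  0.50087215 -0.68036766  1.0925534 ]
 [ 0.00291837 -0.80421048 -0.59433743  0.72227993]
 [ 0.          0.          0.          1.        ]]
side 451.58555088400703 451.58555088400703 315.97348712196134 239.9659177525785 [[-0.99637257  0.06097176 -0.05936447  0.6147615 ]
 [ 0.08255561  0.52330937 -0.84813435  1.05790338]
 [-0.02064626 -0.84995868 -0.52644466  0.52178697]
 [ 0.          0.          0.          1.        ]]
wrist 420.4921027101147 420.4921027101147 320.03673446496845 236.54253449460893 [[ 3.99918137e-04 -2.98321123e-01  9.54465478e-01 -1.26641669e-01]
 [ 9.99999532e-01 -7.21027807e-04 -6.44356228e-04 -4.83843739e-04]
 [ 8.80421224e-04  9.54465289e-01  2.98320695e-01 -7.62380912e-02]
 [ 0.00000000e+00  0.00000000e+00  0.00000000e+00  1.00000000e+00]]
```

View pics/scene0.png

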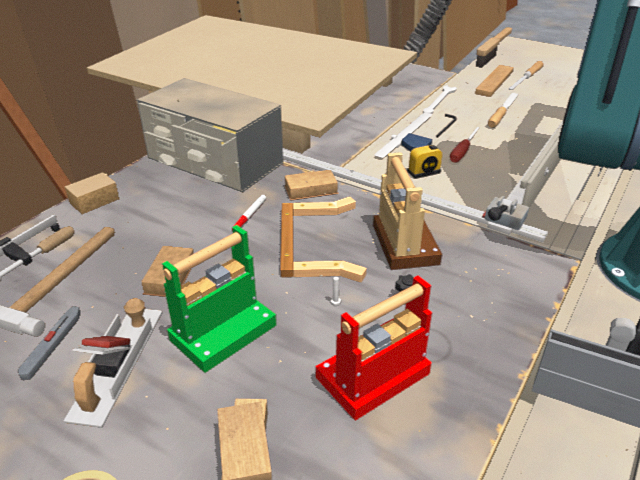

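View pics/side0.png

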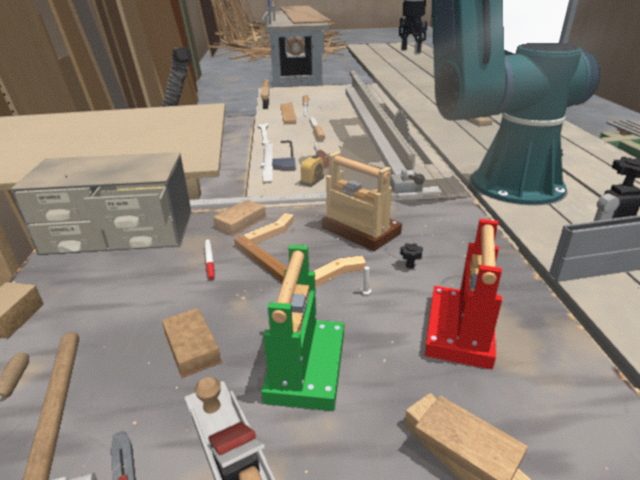

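View pics/wrist0.png

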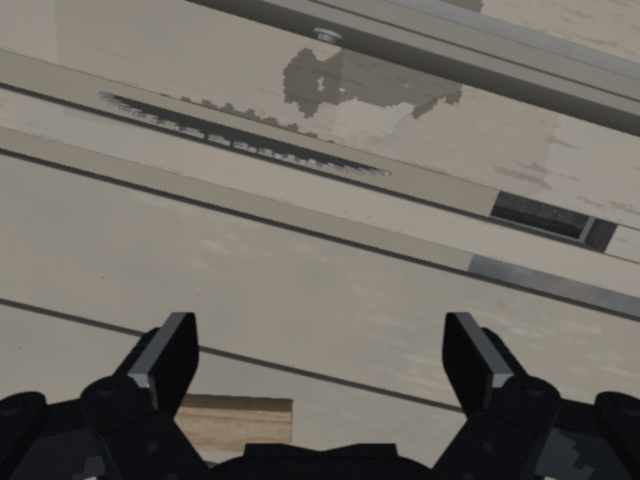

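The target, with natural wood and a dark base, is at about (407,225) in the scene view. The bay is at about (320,240), with its mouth towards the robot. The bolt is at (336,290) and the star knob at (405,290). I'll zoom in next.

```bash
cat > h.py <<'E'
import numpy as np, cv2
from station import manip, eyes
def ray(d,u,v,z,T=None):
    T=np.array(d["world_from_camera"]) if T is None else T
    r=T[:3,:3]@np.array([(u-d["cx"])/d["fx"],(v-d["cy"])/d["fy"],1.])
    o=T[:3,3]; return o+r*(z-o[2])/r[2]
def proj(d,p):
    T=np.linalg.inv(np.array(d["world_from_camera"]));q=T[:3,:3]@np.array(p)+T[:3,3]
    return d["cx"]+d["fx"]*q[0]/q[2], d["cy"]+d["fy"]*q[1]/q[2]
def crop(img,x0,y0,x1,y1,k,name):
    c=cv2.resize(img[y0:y1,x0:x1],None,fx=k,fy=k,interpolation=cv2.INTER_CUBIC)[:,:,::-1].copy()
    for x in range((x0+19)//20*20,x1,20): cv2.putText(c,str(x),((x-x0)*k,8),0,.3,(0,0,255),1);cv2.line(c,((x-x0)*k,10),((x-x0)*k,16),(0,0,255),1)
    for y in range((y0+19)//20*20,y1,20): cv2.putText(c,str(y),(0,(y-y0)*k),0,.3,(0,0,255),1)
    cv2.imwrite("pics/"+name,c)
E
python3 - <<'E'
from h import *
d=eyes.snapshot("scene");crop(d["image"],260,145,460,310,4,"s1.png")
e=eyes.snapshot("side");crop(e["image"],200,140,440,310,3,"e1.png")
E
```

```text
(no output)
```

View pics/s1.png

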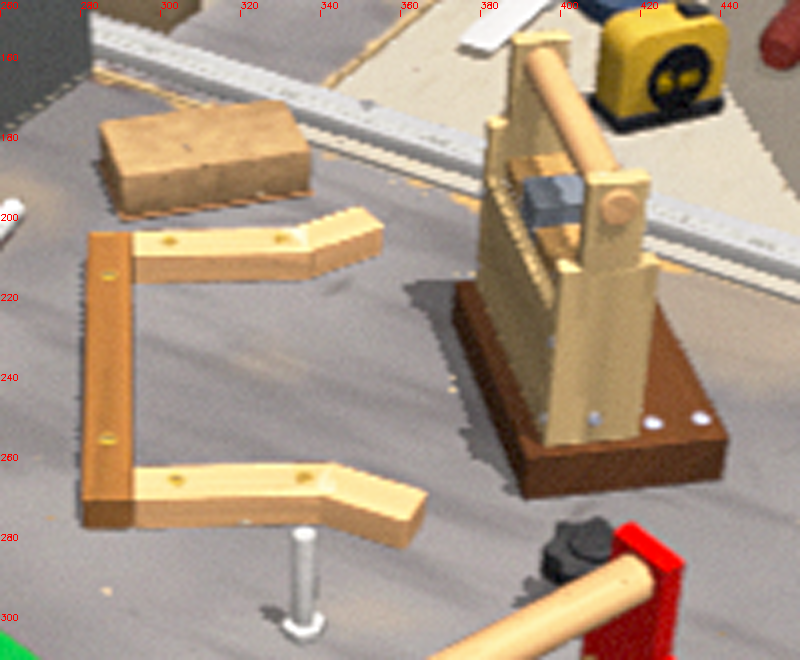

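View pics/e1.png

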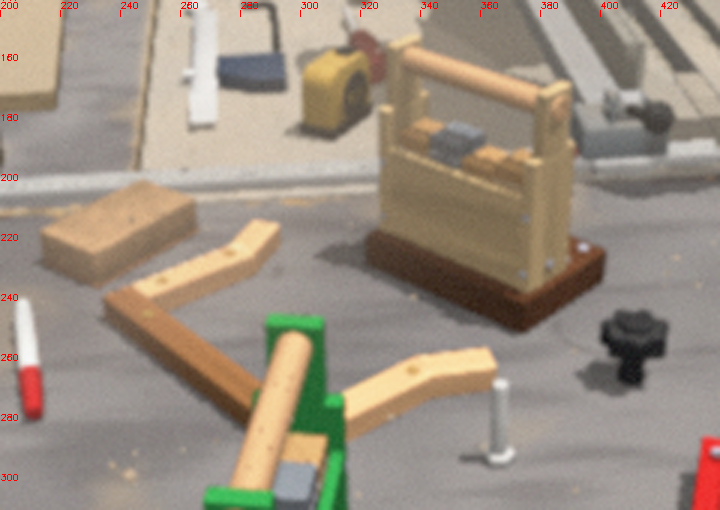

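Run:
```python
from h import *
np.set_printoptions(precision=4,suppress=True)
d=eyes.snapshot("scene");e=eyes.snapshot("side")
C=lambda X,Y:(260+X/4,145+Y/4)
D=lambda X,Y:(200+X/3,140+Y/3)
for n,X,Y,z in [("backTopFar",132,232,.02),("backTopNear",132,500,.02),("backOuterFar",90,232,.02),("backOuterNear",84,500,.02),
 ("nearInner0",132,467,.02),("nearInnerBend",340,464,.02),("nearFlareEnd",427,492,.02),
 ("farInner0",134,258,.02),("farInnerBend",310,252,.02),("farFlareEnd",383,228,.02),("farinnerbot",134,282,0),("farbendbot",310,278,0),
 ("toteFL",458,285,.028),("toteFLbot",455,325,0),("toteFR",527,452,.028),("toteFRbot",527,497,0),("toteRR",727,437,.028),("toteRRbot",722,478,0),
 ("bolt",302,632,0),("knobtop",582,535,.046),
 ("sbTop1",103,125,.03),("sbTop2",285,100,.03),("sbTop3",310,145,.03),("sbTop4",122,170,.03)]:
    print(n,ray(d,*C(X,Y),z)[:2])
print("side")
for n,X,Y,z in [("toteFL",366,238,.028),("toteFR",525,305,.028),("toteFRb",522,330,0),("toteRR",605,252,.028),("toteRRb",602,280,0),("bolt",500,460,0),("knobstem",631,382,0),("knobtop",635,325,.046),
 ("backL_in",148,290,.02),("nearflareend",495,370,.02),("farflareEnd",278,228,.02),("sb1",42,228,.03),("sb2",148,180,.03),("sb3",197,205,.03),("sb4",98,255,.03)]:
    print(n,ray(e,*D(X,Y),z)[:2])
```

```text
backTopFar [0.7111 0.2138]
backTopNear [0.5823 0.4005]
backOuterFar [0.7301 0.226 ]
backOuterNear [0.601  0.4125]
nearInner0 [0.5962 0.3805]
nearInnerBend [0.5148 0.3258]
nearFlareEnd [0.4701 0.322 ]
farInner0 [0.6958 0.234 ]
farInnerBend [0.6202 0.1788]
farFlareEnd [0.5991 0.1375]
farinnerbot [0.7001 0.2287]
farbendbot [0.6224 0.1745]
toteFL [0.5338 0.1744]
toteFLbot [0.5356 0.1711]
toteFR [0.4405 0.2796]
toteFRbot [0.4392 0.2777]
toteRR [0.3659 0.2184]
toteRRbot [0.3665 0.2143]
bolt [0.4805 0.4161]
knobtop [0.3843 0.3401]
sbTop1 [0.7792 0.1435]
sbTop2 [0.7069 0.0636]
sbTop3 [0.6687 0.0989]
sbTop4 [0.7423 0.1777]
side
toteFL [0.5384 0.1764]
toteFR [0.4391 0.283 ]
toteFRb [0.4376 0.2715]
toteRR [0.3674 0.218 ]
toteRRb [0.3657 0.2111]
bolt [0.4788 0.4135]
knobstem [0.3783 0.3417]
knobtop [0.3803 0.3433]
backL_in [0.6994 0.2195]
nearflareend [0.4707 0.3463]
farflareEnd [0.6031 0.1383]
sb1 [0.7823 0.135 ]
sb2 [0.705 0.063]
sb3 [0.6649 0.1116]
sb4 [0.7365 0.182 ]
```

Run:
```python
from h import *
from scipy.spatial.transform import Rotation as R
np.set_printoptions(precision=4,suppress=True)
s=manip.sense();Rm=R.from_rotvec(s["tcp_rot"]).as_matrix();print(Rm, manip.tip_reach,[a for a in dir(manip) if a[0]!='_'])
print("tool z heading",np.arctan2(Rm[1,2],Rm[0,2]))
d=eyes.snapshot("scene");print("red",ray(d,318,372,.028),ray(d,356,405,.028),ray(d,430,365,.028))
print("panel",ray(d,540,345,.0),ray(d,640,330,0))
```

```text
[[-0.0001  0.2656 -0.9641]
 [ 0.0005 -0.9641 -0.2656]
 [-1.     -0.0005 -0.0001]] 0.017 ['IKError', 'hand_in', 'sense', 'tip_reach']
tool z heading -2.8727804300809594
red [0.4082 0.5865 0.028 ] [0.3299 0.6085 0.028 ] [0.2717 0.4833 0.028 ]
panel [0.1444 0.3219 0.    ] [0.0114 0.1964 0.    ]
```

```bash
python3 -m handwheel '[{"translation":[0,-0.025,-0.039],"angular":[0,0,0],"claw":0.085},{"translation":[0,-0.025,-0.039],"angular":[0,0,0],"claw":0.085},{"translation":[0,-0.025,-0.039],"angular":[0,0,0],"claw":0.085},{"translation":[0,-0.025,-0.039],"angular":[0,0,0],"claw":0.085},{"translation":[0,-0.025,-0.039],"angular":[0,0,0],"claw":0.085},{"translation":[0,-0.025,-0.039],"angular":[0,0,0],"claw":0.085},{"translation":[0,-0.025,-0.039],"angular":[0,0,0],"claw":0.085},{"translation":[0,-0.025,-0.039],"angular":[0,0,0],"claw":0.085},{"translation":[0,-0.025,-0.039],"angular":[0,0,0],"claw":0.085},{"translation":[0,-0.025,-0.039],"angular":[0,0,0],"claw":0.085},{"translation":[0,-0.025,-0.039],"angular":[0,0,0],"claw":0.085},{"translation":[0,0,0],"angular":[0,0,0],"claw":0.085}]'
python3 -m handwheel '[{"translation":[0,-0.044,0.0034],"angular":[0,0,0],"claw":0.085},{"translation":[0,-0.044,0.0034],"angular":[0,0,0],"claw":0.085},{"translation":[0,-0.044,0.0034],"angular":[0,0,0],"claw":0.085},{"translation":[0,-0.044,0.0034],"angular":[0,0,0],"claw":0.085},{"translation":[0,-0.044,0.0034],"angular":[0,0,0],"claw":0.085},{"translation":[0,-0.044,0.0034],"angular":[0,0,0],"claw":0.085},{"translation":[0,-0.044,0.0034],"angular":[0,0,0],"claw":0.085},{"translation":[0,-0.044,0.0034],"angular":[0,0,0],"claw":0.085},{"translation":[0,0,0],"angular":[0,0,0],"claw":0.085}]'
```

```text
clock: 1.6
position: [0.5032, -0.1954, 0.2485]
tcp_rot: [2.078, 0.287, -2.073]
contact_force: [0.3, 0.1, -0.6]
opening: 0.0847
clock: 2.5
position: [0.3777, 0.1361, 0.2483]
tcp_rot: [2.075, 0.288, -2.077]
contact_force: [0.5, -1.3, -0.6]
opening: 0.0852
```

```bash
python3 -m handwheel '[{"translation":[0,0,0],"angular":[-0.149,0,0],"claw":0.085},{"translation":[0,0,0],"angular":[-0.149,0,0],"claw":0.085},{"translation":[0,0,0],"angular":[-0.149,0,0],"claw":0.085},{"translation":[0,0,0],"angular":[-0.149,0,0],"claw":0.085},{"translation":[0,0,0],"angular":[-0.149,0,0],"claw":0.085},{"translation":[0,0,0],"angular":[-0.149,0,0],"claw":0.085},{"translation":[0,0,0],"angular":[-0.149,0,0],"claw":0.085},{"translation":[0,0,0],"angular":[-0.149,0,0],"claw":0.085},{"translation":[0,0,0],"angular":[-0.149,0,0],"claw":0.085},{"translation":[0,0,0],"angular":[-0.149,0,0],"claw":0.085},{"translation":[0,0,0],"angular":[-0.149,0,0],"claw":0.085},{"translation":[0,0,0],"angular":[-0.149,0,0],"claw":0.085}]'
python3 -m handwheel '[{"translation":[0,0,0],"angular":[-0.149,0,0],"claw":0.085},{"translation":[0,0,0],"angular":[-0.149,0,0],"claw":0.085},{"translation":[0,0,0],"angular":[-0.149,0,0],"claw":0.085},{"translation":[0,0,0],"angular":[-0.149,0,0],"claw":0.085},{"translation":[0,0,0],"angular":[-0.149,0,0],"claw":0.085},{"translation":[0,0,0],"angular":[-0.149,0,0],"claw":0.085},{"translation":[0,0,0],"angular":[-0.149,0,0],"claw":0.085},{"translation":[0,0,0],"angular":[-0.149,0,0],"claw":0.085},{"translation":[0,0,0],"angular":[-0.149,0,0],"claw":0.085},{"translation":[0,0,0],"angular":[-0.149,0,0],"claw":0.085},{"translation":[0,0,0],"angular":[-0.149,0,0],"claw":0.085},{"translation":[0,0,0],"angular":[-0.149,0,0],"claw":0.085}]'
python3 -m handwheel '[{"translation":[0,0,0],"angular":[0,0,0],"claw":0.085}]'
cat >> h.py <<'E'
from scipy.spatial.transform import Rotation as R
def wristT(d,s):
    T=np.eye(4);T[:3,:3]=R.from_rotvec(s["tcp_rot"]).as_matrix();T[:3,3]=s["position"]
    return T@np.array(d["mount"])
E
python3 - <<'E'
from h import *
s=manip.sense();M=R.from_rotvec(s["tcp_rot"]).as_matrix();print(s["qpos"],s["position"],M,"heading",np.arctan2(M[1,2],M[0,2]))
d=eyes.snapshot("wrist");cv2.imwrite("pics/w1.png",d["image"][:,:,::-1])
E
```

```text
clock: 3.7
position: [0.3806, 0.1315, 0.2484]
tcp_rot: [0.84, 1.402, -0.84]
contact_force: [0.5, -0.0, -0.9]
opening: 0.0851
clock: 4.9
position: [0.3806, 0.1315, 0.2484]
tcp_rot: [-0.555, 1.499, 0.554]
contact_force: [0.1, -0.6, -0.2]
opening: 0.0853
clock: 5.0
position: [0.3805, 0.1317, 0.2484]
tcp_rot: [-0.551, 1.5, 0.55]
contact_force: [-0.8, 0.7, 0.1]
opening: 0.0852
[ 1.61501811e-01  6.70645259e-02  1.90354446e+00 -4.63396563e-04
  1.17080444e+00 -2.11269023e+00] [0.38052882 0.13165065 0.2483981 ] [[ 2.45562027e-04 -6.46948680e-01  7.62533504e-01]
 [-3.92438250e-04  7.62533406e-01  6.46948724e-01]
 [-9.99999893e-01 -4.58113353e-04 -6.66381594e-05]] heading 0.7035761140296627
```

View pics/w1.png

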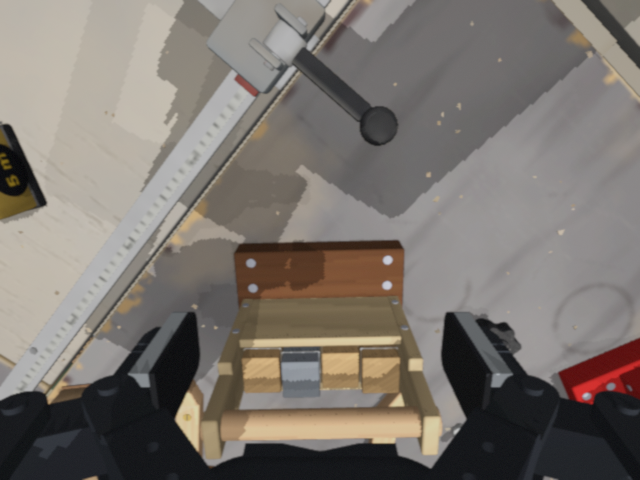

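Run:
```python
from h import *
np.set_printoptions(precision=4,suppress=True)
s=manip.sense();d=eyes.snapshot("wrist");crop(d["image"],220,225,420,315,4,"w2.png")
T=wristT(d,s);print("cam",T[:3,3])
for n,u,v,z in [("L",403,241,0),("R",236,243,0),("knob",380,125,.05),("starknob",500,330,.046),("clamp base",262,90,.0)]: print(n,ray(d,u,v,z,T))
e=eyes.snapshot("scene");print("lever scene",ray(e,493,213,.05),ray(e,493,213,0.0), ray(e,520,205,.03))
```

```text
cam [0.3216 0.083  0.375 ]
L [ 0.3653  0.2212 -0.    ]
R [0.4676 0.1023 0.    ]
knob [0.3041 0.1268 0.05  ]
starknob [0.365  0.3265 0.046 ]
clamp base [0.3443 0.0381 0.    ]
lever scene [0.3236 0.0645 0.05  ] [ 0.3415 -0.0119  0.    ] [ 0.2928 -0.0262  0.03  ]
```

View pics/w2.png

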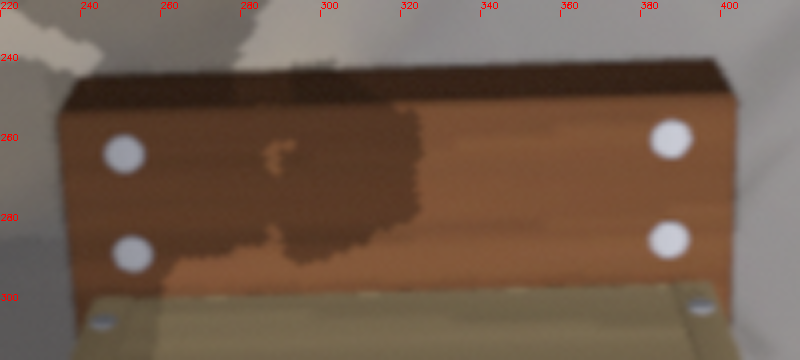

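Run:
```python
from h import *
np.set_printoptions(precision=4,suppress=True)
s=manip.sense();d=eyes.snapshot("wrist");T=wristT(d,s)
P=[ray(d,404,249.2,.028,T),ray(d,234.5,253,.028,T),ray(d,398.8,240,0,T),ray(d,240.5,244,0,T)];print(P)
L=(P[0]+P[2])/2;Rr=(P[1]+P[3])/2;y=(L-Rr)[:2];print("len",np.linalg.norm(y),"yaw",np.arctan2(-y[0],y[1]))
y/=np.linalg.norm(y);x=np.array([y[1],-y[0]]);print("centre",(L+Rr)[:2]/2+.05*x)
e=eyes.snapshot("scene");crop(e["image"],470,150,570,250,6,"s2.png")
f=eyes.snapshot("side")
def P3(dd,T): 
    return np.diag([1,1,1])@np.array([[dd["fx"],0,dd["cx"]],[0,dd["fy"],dd["cy"]],[0,0,1]])@np.linalg.inv(T)[:3]
We=np.array(e["world_from_camera"]);Wf=np.array(f["world_from_camera"])
def tri(a,b,c,dd):
    X=cv2.triangulatePoints(a,c,np.array(b,float),np.array(dd,float));return (X[:3]/X[3]).ravel()
print("lever w-s",tri(P3(d,T),(380,125),P3(e,We),(493,213)), "w-side",tri(P3(d,T),(380,125),P3(f,Wf),(419,178)))
```

```text
[array([0.3669, 0.2171, 0.028 ]), array([0.4649, 0.1058, 0.028 ]), array([0.367 , 0.2179, 0.    ]), array([0.4656, 0.1066, 0.    ])]
len 0.14847696255004142 yaw 0.7231675936911287
centre [0.4536 0.195 ]
lever w-s [0.3086 0.1227 0.0882] w-side [0.3072 0.1214 0.0909]
```

View pics/s2.png

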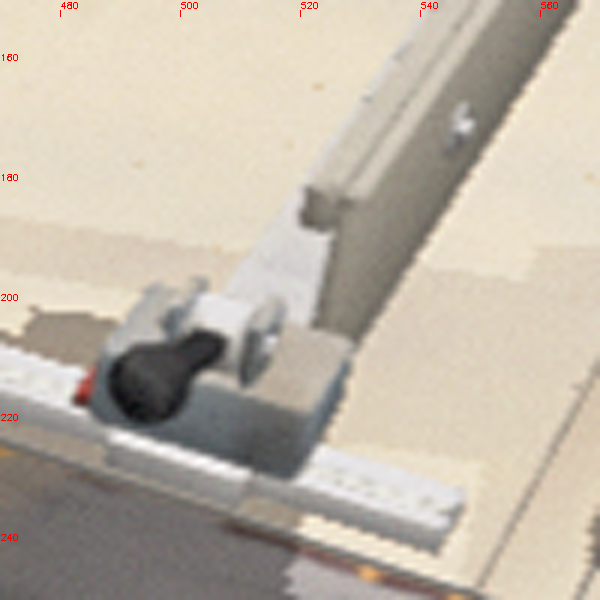

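```bash
python3 -m handwheel '[{"translation":[0,0,0.016],"angular":[-0.02,0,0],"claw":0.085},{"translation":[0.04,0,0],"angular":[0,0,0],"claw":0.085},{"translation":[0.04,0,0],"angular":[0,0,0],"claw":0.085},{"translation":[0.04,0,0],"angular":[0,0,0],"claw":0.085},{"translation":[0.04,0,0],"angular":[0,0,0],"claw":0.085},{"translation":[0.03,0,0],"angular":[0,0,0],"claw":0.085},{"translation":[0,0,0],"angular":[0,0,0],"claw":0.085}]'
python3 - <<'E'
from h import *
d=eyes.snapshot("wrist");cv2.imwrite("pics/w3.png",d["image"][:,:,::-1])
d=eyes.snapshot("side");crop(d["image"],280,100,480,250,4,"e3.png")
E
```

```text
clock: 6.0
position: [0.3907, 0.1432, 0.0552]
tcp_rot: [-0.565, 1.502, 0.568]
contact_force: [-0.4, -0.3, 0.0]
opening: 0.0852
```

View pics/w3.png

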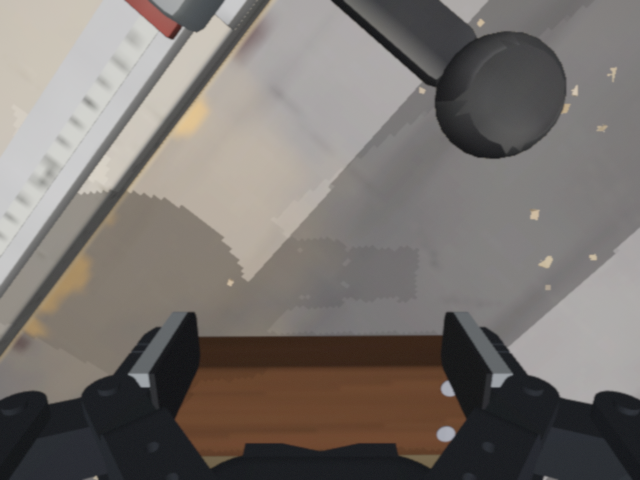

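View pics/e3.png

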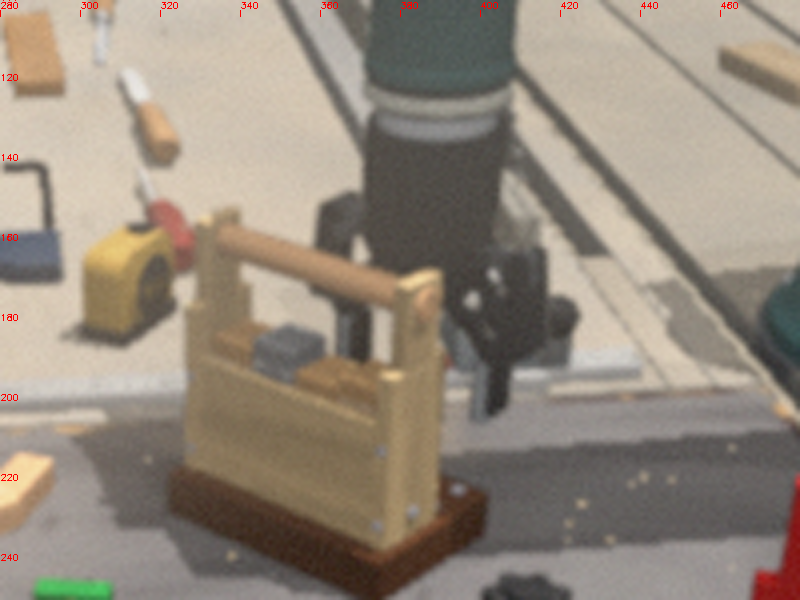

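```bash
python3 -m handwheel '[{"translation":[0.025,0,0],"angular":[0,0,0],"claw":0.085},{"translation":[0.008,0,0],"angular":[0,0,0],"claw":0.085},{"translation":[0.004,0,0],"angular":[0,0,0],"claw":0.085},{"translation":[0.003,0,0],"angular":[0,0,0],"claw":0.085},{"translation":[0,0,0],"angular":[0,0,0],"claw":0.085}]'
python3 - <<'E'
from h import *
d=eyes.snapshot("wrist");cv2.imwrite("pics/w4.png",d["image"][:,:,::-1])
E
```

```text
clock: 6.6
position: [0.3928, 0.1432, 0.0189]
tcp_rot: [-0.566, 1.495, 0.566]
contact_force: [0.4, 0.4, 0.5]
opening: 0.085
```

View pics/w4.png

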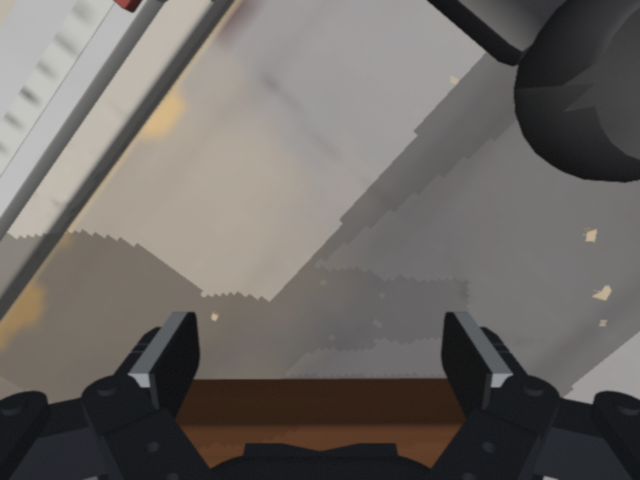

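```bash
python3 -m handwheel '[{"translation":[0,0,0],"angular":[0,0,0],"claw":0.085},{"translation":[0.002,0,0],"angular":[0,0,0],"claw":0.085},{"translation":[0,0,0],"angular":[0,0,0],"claw":0.085}]'
python3 - <<'E'
from h import *
s=manip.sense();M=R.from_rotvec(s["tcp_rot"]).as_matrix();print(s["position"],"heading",np.arctan2(M[1,2],M[0,2]),M[:,0],s["contact_force"])
d=eyes.snapshot("side");crop(d["image"],340,130,440,260,6,"e4.png")
E
```

```text
clock: 6.95
position: [0.3924, 0.1431, 0.0164]
tcp_rot: [-0.566, 1.496, 0.566]
contact_force: [0.2, -0.5, -0.1]
opening: 0.0852
[0.39241931 0.14312929 0.01637426] heading 0.7231780818219399 [ 1.15282628e-04  1.26536403e-04 -9.99999985e-01] [ 0.1561094  -0.48339142 -0.11210946]
```

View pics/e4.png

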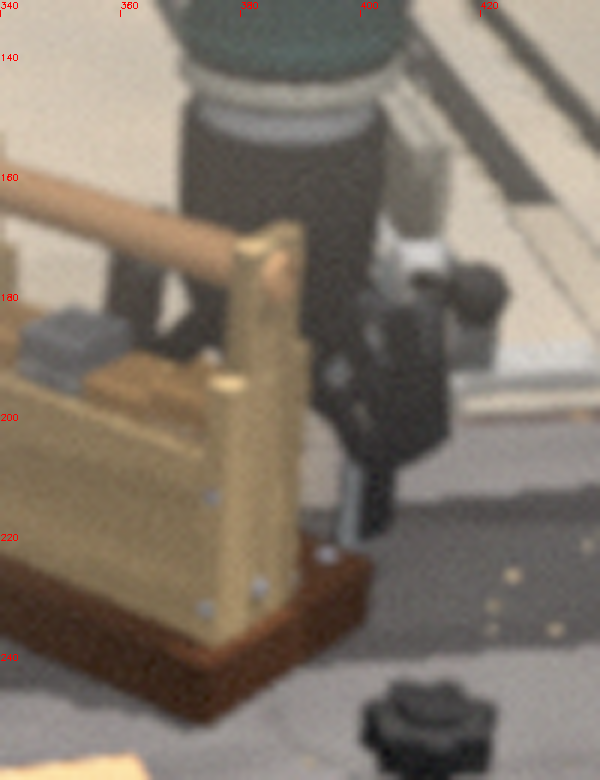

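Run:
```python
from h import *
s=manip.sense();M=R.from_rotvec(s["tcp_rot"]).as_matrix()
d=eyes.snapshot("side")
for tx in (-.009,.004,.017):
  for ty in (.0425,.057):
    for tz in (-.011,.011): print(tx,ty,tz,np.round(proj(d,s["position"]+M@[tx,ty,tz]),1))
```

```text
-0.009 0.0425 -0.011 [401.2 213.8]
-0.009 0.0425 0.011 [395.5 217.3]
-0.009 0.057 -0.011 [406.5 215.9]
-0.009 0.057 0.011 [400.9 219.4]
0.004 0.0425 -0.011 [400.7 218.8]
0.004 0.0425 0.011 [395.1 222.3]
0.004 0.057 -0.011 [406.  220.9]
0.004 0.057 0.011 [400.4 224.5]
0.017 0.0425 -0.011 [400.3 223.7]
0.017 0.0425 0.011 [394.7 227.3]
0.017 0.057 -0.011 [405.5 225.8]
0.017 0.057 0.011 [400.  229.4]
```

```bash
python3 -m handwheel '[{"translation":[0.002,0,0.004],"angular":[0,0,0],"claw":0.085},{"translation":[0.002,0,0.004],"angular":[0,0,0],"claw":0.085},{"translation":[0,0,0.004],"angular":[0,0,0],"claw":0.085},{"translation":[0,0,0.002],"angular":[0,0,0],"claw":0.085},{"translation":[0,0,0.002],"angular":[0,0,0],"claw":0.085},{"translation":[0,0,0.002],"angular":[0,0,0],"claw":0.085},{"translation":[0,0,0.002],"angular":[0,0,0],"claw":0.085},{"translation":[0,0,0.002],"angular":[0,0,0],"claw":0.085},{"translation":[0,0,0.002],"angular":[0,0,0],"claw":0.085}]'
python3 - <<'E'
from h import *
s=manip.sense();print(s["position"],s["contact_force"])
d=eyes.snapshot("wrist");cv2.imwrite("pics/w5.png",d["image"][:,:,::-1])
d=eyes.snapshot("side");crop(d["image"],280,130,440,260,5,"e5.png")
E
```

```text
clock: 7.95
position: [0.4063, 0.1575, 0.012]
tcp_rot: [-0.566, 1.503, 0.567]
contact_force: [-6.4, -8.8, 7.0]
opening: 0.085
[0.4063432  0.15748027 0.01203969] [-6.43373263 -8.77735625  6.97969969]
```

View pics/e5.png

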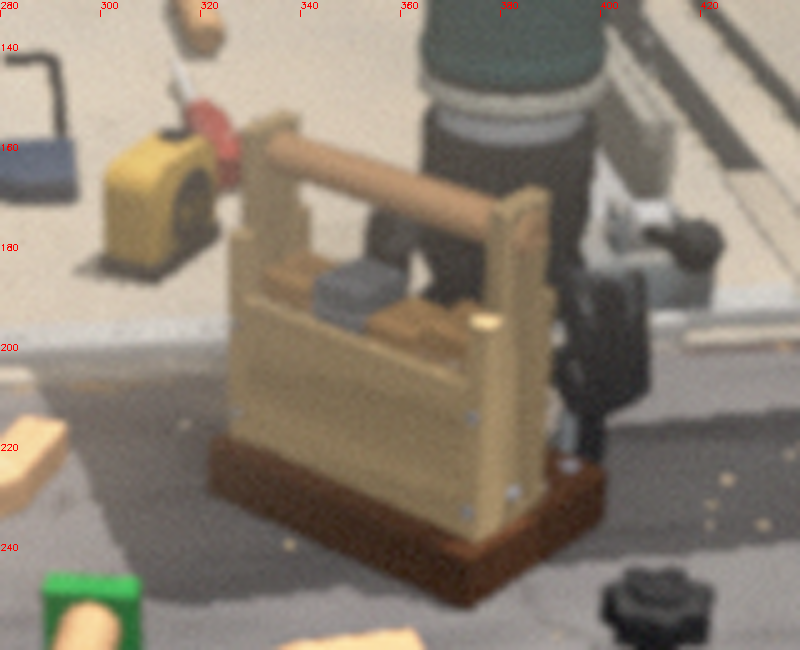

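View pics/w5.png

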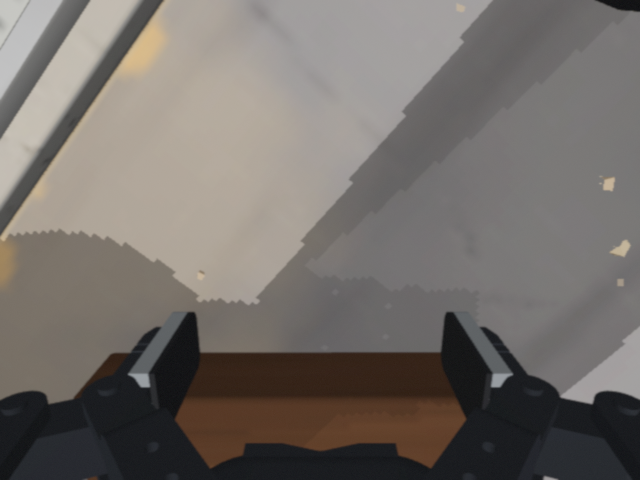

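```bash
python3 -m handwheel '[{"translation":[-0.001,0,0.003],"angular":[0,0,0],"claw":0.085},{"translation":[-0.001,-0.0003,0.004],"angular":[0.008,0,0],"claw":0.085},{"translation":[0,-0.0005,0.004],"angular":[0.008,0,0],"claw":0.085},{"translation":[0,-0.0005,0.004],"angular":[0.008,0,0],"claw":0.085},{"translation":[0,-0.0005,0.004],"angular":[0.008,0,0],"claw":0.085},{"translation":[0,-0.0005,0.004],"angular":[0.008,0,0],"claw":0.085},{"translation":[0,-0.0005,0.004],"angular":[0.008,0,0],"claw":0.085}]'
cat >> h.py <<'E'
B=np.array([.605,.279]);BY=.602
def tcpbay():
    s=manip.sense();M=R.from_rotvec(s["tcp_rot"]).as_matrix()
    p=s["position"][:2]-B;c,n=np.cos(BY),np.sin(BY)
    print("t",s["clock"],"tcp in bay x %.4f y %.4f yaw %.3f z %.4f"%(c*p[0]+n*p[1],-n*p[0]+c*p[1],np.arctan2(M[1,2],M[0,2])-BY,s["position"][2]),"F(tool)",np.round(M.T@s["contact_force"],1))
E
python3 - <<'E'
from h import *
tcpbay()
d=eyes.snapshot("side");crop(d["image"],240,130,440,260,4,"e6.png")
d=eyes.snapshot("scene");crop(d["image"],260,145,460,310,4,"s6.png")
E
```

```text
clock: 8.75
position: [0.4264, 0.1728, 0.0136]
tcp_rot: [-0.529, 1.517, 0.53]
contact_force: [-10.3, -5.5, 7.5]
opening: 0.085
t 8.75 tcp in bay x -0.2073 y 0.0136 yaw 0.074 z 0.0136 F(tool) [ -7.4   2.2 -11.6]
```

View pics/s6.png

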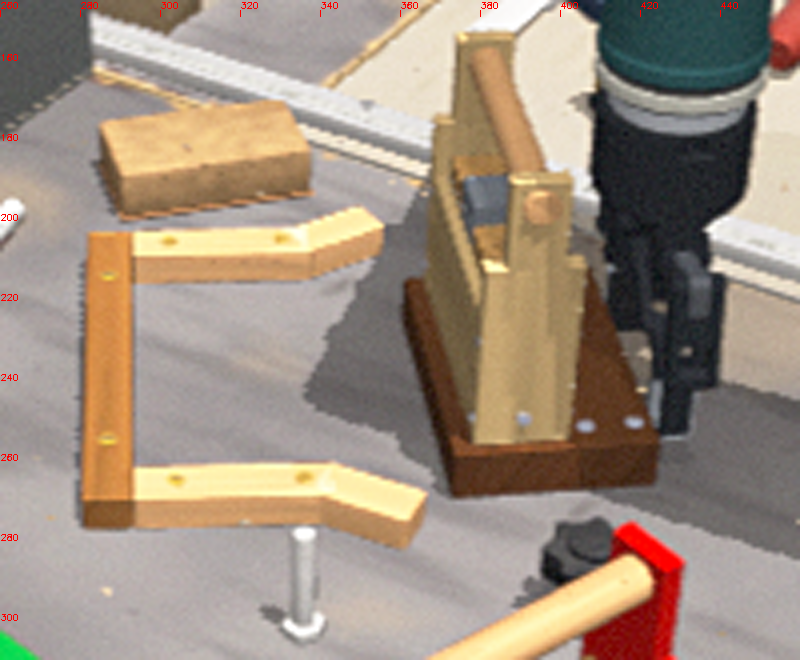

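View pics/e6.png

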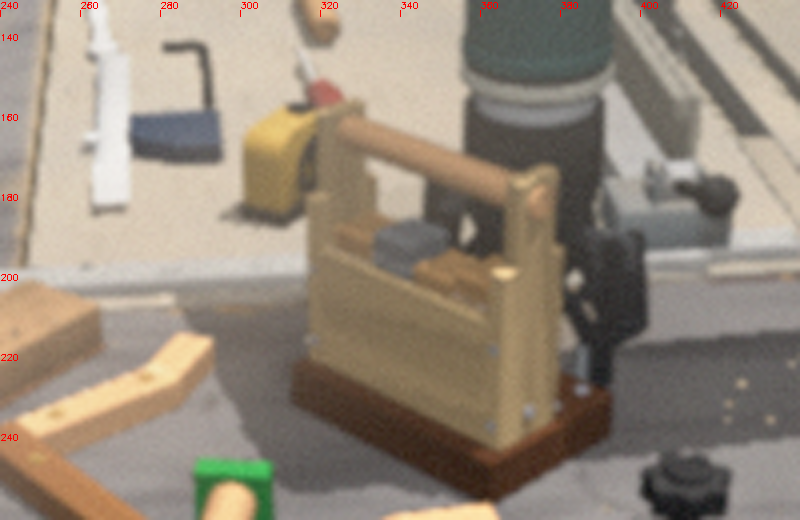

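```bash
cat >> h.py <<'E'
def inbay(p,):
    p=np.asarray(p)[:2]-B;c,n=np.cos(BY),np.sin(BY);return np.round([c*p[0]+n*p[1],-n*p[0]+c*p[1]],4)
E
python3 - <<'E'
from h import *
d=eyes.snapshot("scene")
C=lambda X,Y:(260+X/4,145+Y/4)
for n,X,Y in [("FR",452,462),("RR",655,440),("FL",405,285)]:
    print(n,inbay(ray(d,*C(X,Y),.028)))
for n,X,Y,z in [("nearInnerBend",340,464,.02),("nearFlareEnd",427,492,.02),("farInnerBend",310,252,.02),("farFlareEnd",383,228,.02),("backFar",132,232,.02),("backNear",132,500,.02)]: print(n,inbay(ray(d,*C(X,Y),z)))
E
```

```text
FR [-0.0993  0.0999]
RR [-0.1969  0.0866]
FL [-0.0906 -0.0468]
nearInnerBend [-0.0478  0.0897]
nearFlareEnd [-0.0868  0.1118]
farInnerBend [-0.0442 -0.0912]
farFlareEnd [-0.085  -0.1133]
backFar [ 0.0505 -0.1138]
backNear [0.0501 0.113 ]
```

```bash
python3 -m handwheel '[{"translation":[0,-0.0008,0.004],"angular":[0.011,0,0],"claw":0.085},{"translation":[0,-0.0008,0.004],"angular":[0.011,0,0],"claw":0.085},{"translation":[0,-0.0008,0.004],"angular":[0.011,0,0],"claw":0.085},{"translation":[0,-0.0008,0.004],"angular":[0.011,0,0],"claw":0.085},{"translation":[0,-0.0008,0.004],"angular":[0.011,0,0],"claw":0.085},{"translation":[0,-0.0008,0.004],"angular":[0.011,0,0],"claw":0.085},{"translation":[0,-0.0008,0.004],"angular":[0.011,0,0],"claw":0.085},{"translation":[0,-0.0008,0.004],"angular":[0.011,0,0],"claw":0.085}]'
python3 - <<'E'
from h import *
tcpbay()
d=eyes.snapshot("scene");crop(d["image"],260,145,460,310,4,"s7.png")
E
```

```text
clock: 9.7
position: [0.4559, 0.1869, 0.0135]
tcp_rot: [-0.46, 1.533, 0.462]
contact_force: [-10.5, -2.7, 6.0]
opening: 0.0847
t 9.7 tcp in bay x -0.1750 y 0.0085 yaw -0.014 z 0.0135 F(tool) [ -5.9   3.6 -10.3]
```

View pics/s7.png

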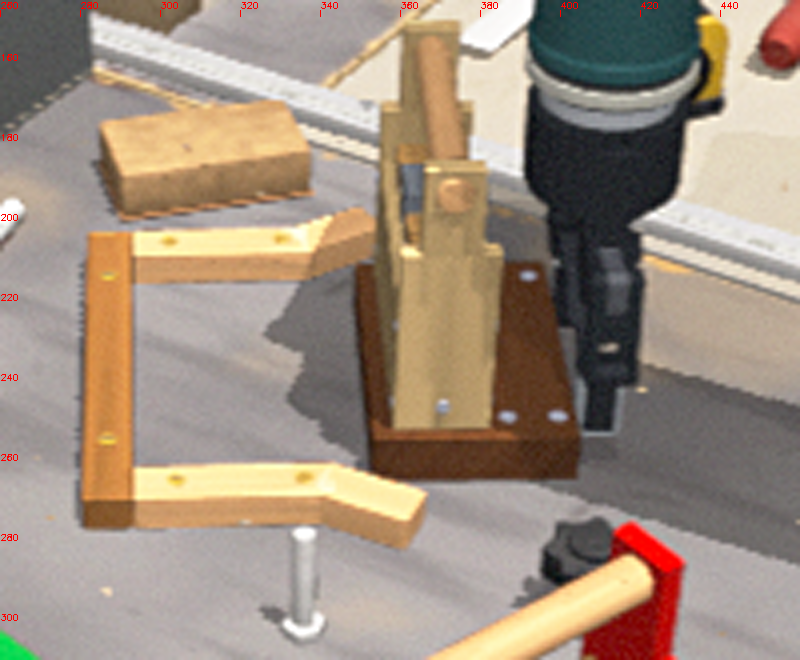

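Run:
```python
from h import *
d=eyes.snapshot("scene")
C=lambda X,Y:(260+X/4,145+Y/4)
P=[inbay(ray(d,*C(X,Y),.028)) for X,Y in [(372,436),(577,434),(358,262),(548,263)]]
print(P); P=np.array(P);print(P.mean(0),np.arctan2(*( (P[0]-P[1]+P[2]-P[3])[::-1])),np.arctan2(-(P[0]-P[2]+P[1]-P[3])[0],(P[0]-P[2]+P[1]-P[3])[1]))
```

```text
[array([-0.0635,  0.079 ]), array([-0.1608,  0.0808]), array([-0.0679, -0.0688]), array([-0.1672, -0.0646])]
[-0.11485  0.0066 ] -0.030509350170755366 -0.03681827916257256
```

```bash
python3 -m handwheel '[{"translation":[0,-0.0002,0.004],"angular":[0,0,0],"claw":0.085},{"translation":[0,-0.0002,0.004],"angular":[0,0,0],"claw":0.085},{"translation":[0,-0.0002,0.004],"angular":[-0.001,0,0],"claw":0.085},{"translation":[0,-0.0002,0.004],"angular":[-0.001,0,0],"claw":0.085},{"translation":[0,-0.0002,0.004],"angular":[-0.001,0,0],"claw":0.085},{"translation":[0,-0.0002,0.004],"angular":[-0.001,0,0],"claw":0.085},{"translation":[0,-0.0002,0.004],"angular":[-0.001,0,0],"claw":0.085},{"translation":[0,-0.0002,0.004],"angular":[-0.001,0,0],"claw":0.085},{"translation":[0,-0.0002,0.004],"angular":[-0.001,0,0],"claw":0.085},{"translation":[0,-0.0002,0.004],"angular":[-0.001,0,0],"claw":0.085}]'
python3 -m handwheel '[{"translation":[0,-0.0002,0.004],"angular":[-0.001,0,0],"claw":0.085},{"translation":[0,-0.0002,0.004],"angular":[-0.001,0,0],"claw":0.085},{"translation":[0,-0.0002,0.004],"angular":[-0.001,0,0],"claw":0.085},{"translation":[0,-0.0002,0.004],"angular":[-0.001,0,0],"claw":0.085},{"translation":[0,-0.0002,0.004],"angular":[-0.001,0,0],"claw":0.085},{"translation":[0,-0.0002,0.004],"angular":[-0.001,0,0],"claw":0.085},{"translation":[0,-0.0002,0.004],"angular":[-0.001,0,0],"claw":0.085},{"translation":[0,-0.0002,0.004],"angular":[0,0,0],"claw":0.085}]'
python3 - <<'E'
from h import *
tcpbay()
d=eyes.snapshot("scene");crop(d["image"],260,125,460,290,4,"s8.png")
E
```

```text
clock: 10.8
position: [0.4912, 0.2071, 0.0135]
tcp_rot: [-0.467, 1.531, 0.467]
contact_force: [-8.6, -4.4, 6.4]
opening: 0.0852
clock: 11.6
position: [0.5185, 0.2236, 0.0135]
tcp_rot: [-0.473, 1.53, 0.472]
contact_force: [-8.9, -6.6, 7.3]
opening: 0.0854
t 11.6 tcp in bay x -0.1026 y 0.0034 yaw 0.001 z 0.0135 F(tool) [ -7.2  -0.4 -11.2]
```

View pics/s8.png

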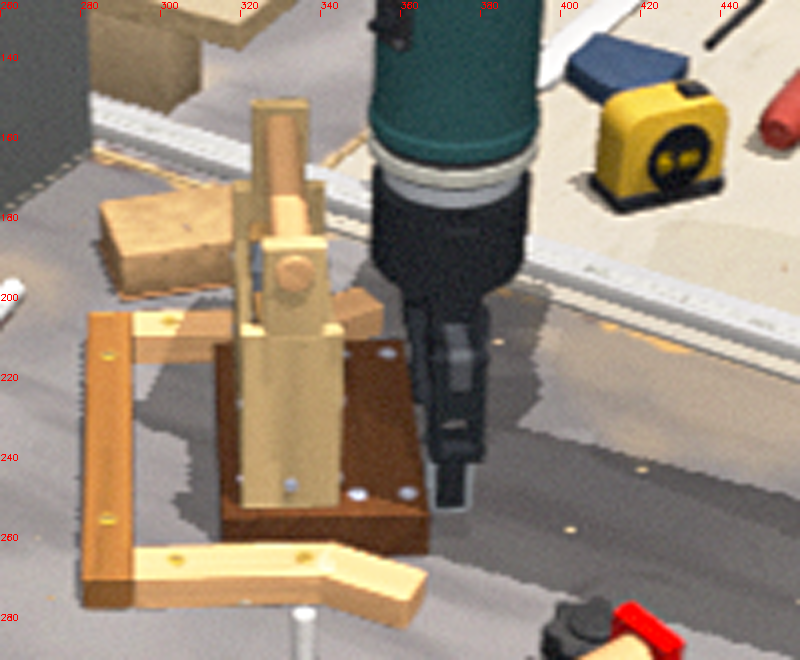

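```bash
python3 -m handwheel '[{"translation":[0,-0.0001,0.004],"angular":[0,0,0],"claw":0.085},{"translation":[0,-0.0001,0.004],"angular":[0,0,0],"claw":0.085},{"translation":[0,-0.0001,0.004],"angular":[0,0,0],"claw":0.085},{"translation":[0,-0.0001,0.004],"angular":[0,0,0],"claw":0.085},{"translation":[0,-0.0001,0.004],"angular":[0,0,0],"claw":0.085},{"translation":[0,-0.0001,0.004],"angular":[0,0,0],"claw":0.085},{"translation":[0,-0.0001,0.004],"angular":[0,0,0],"claw":0.085},{"translation":[0,-0.0001,0.004],"angular":[0,0,0],"claw":0.085},{"translation":[0,0,0.002],"angular":[0,0,0],"claw":0.085}]'
python3 - <<'E'
from h import *
tcpbay()
E
python3 -m handwheel '[{"translation":[0,0,0.0015],"angular":[0,0,0],"claw":0.085},{"translation":[0,0,0.0015],"angular":[0,0,0],"claw":0.085}]'
python3 - <<'E'
from h import *
tcpbay()
d=eyes.snapshot("scene");crop(d["image"],260,125,460,290,4,"s9.png")
E
```

```text
clock: 12.55
position: [0.5479, 0.2425, 0.0134]
tcp_rot: [-0.473, 1.528, 0.472]
contact_force: [-8.0, -5.4, 5.7]
opening: 0.0845
t 12.55 tcp in bay x -0.0677 y 0.0023 yaw 0.000 z 0.0134 F(tool) [-5.6  0.1 -9.7]
clock: 12.75
position: [0.5497, 0.2438, 0.0134]
tcp_rot: [-0.473, 1.529, 0.472]
contact_force: [-8.3, -6.7, 6.3]
opening: 0.085
t 12.75 tcp in bay x -0.0655 y 0.0023 yaw 0.000 z 0.0134 F(tool) [ -6.2  -0.8 -10.7]
```

View pics/s9.png

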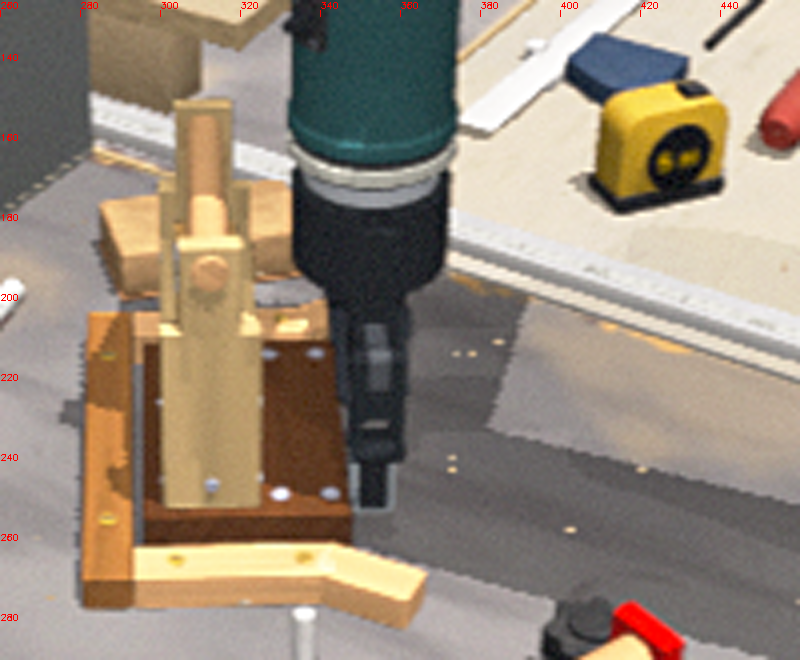

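```bash
python3 -m handwheel '[{"translation":[0,0,0.0015],"angular":[0,0,0],"claw":0.085},{"translation":[0,0,0.0015],"angular":[0,0,0],"claw":0.085},{"translation":[0,0,0.001],"angular":[0,0,0],"claw":0.085}]'
python3 -m handwheel '[{"translation":[0,0,0.001],"angular":[0,0,0],"claw":0.085},{"translation":[0,0,0],"angular":[0,0,0],"claw":0.085}]'
python3 -m handwheel '[{"translation":[0,0,0.001],"angular":[0,0,0],"claw":0.085}]'
python3 - <<'E'
from h import *
tcpbay()
d=eyes.snapshot("scene");crop(d["image"],260,125,460,290,4,"s10.png")
E
```

```text
clock: 13.1
position: [0.5532, 0.2462, 0.0134]
tcp_rot: [-0.473, 1.529, 0.472]
contact_force: [-8.8, -5.3, 6.5]
opening: 0.0853
clock: 13.3
position: [0.5538, 0.2465, 0.0134]
tcp_rot: [-0.473, 1.529, 0.472]
contact_force: [-8.9, -6.7, 6.8]
opening: 0.0853
clock: 13.4
position: [0.5537, 0.2465, 0.0134]
tcp_rot: [-0.474, 1.531, 0.472]
contact_force: [-12.1, -10.6, 11.9]
opening: 0.0852
t 13.4 tcp in bay x -0.0606 y 0.0022 yaw 0.001 z 0.0134 F(tool) [-11.7  -1.9 -16.1]
```

View pics/s10.png

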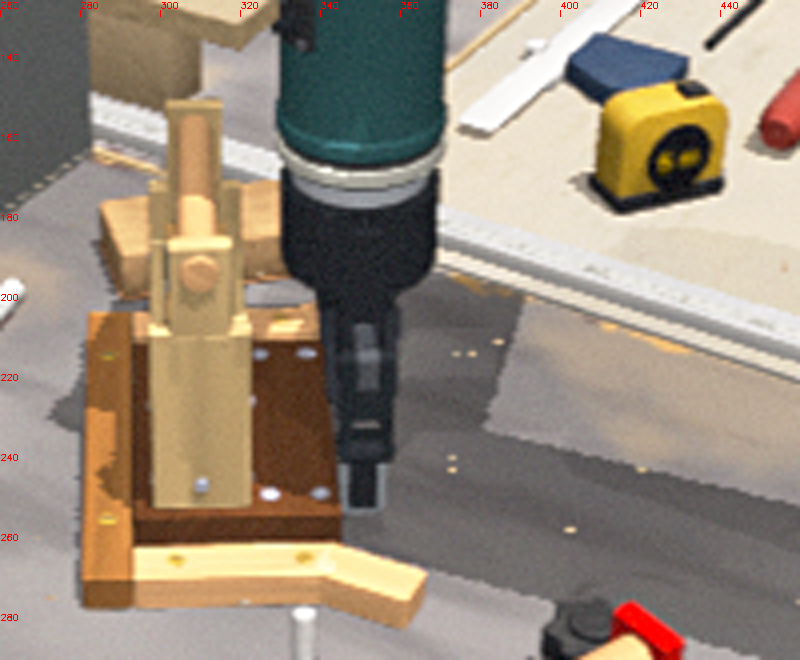

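The force is rising and the TCP has stalled at the predicted home position. I'll press once more to seat it, then back straight off.

```bash
python3 -m handwheel '[{"translation":[0,0,0.001],"angular":[0,0,0],"claw":0.085},{"translation":[0,0,0],"angular":[0,0,0],"claw":0.085}]'
python3 -m handwheel '[{"translation":[0,0,-0.004],"angular":[0,0,0],"claw":0.085},{"translation":[0,0,-0.01],"angular":[0,0,0],"claw":0.085},{"translation":[0,0,-0.02],"angular":[0,0,0],"claw":0.085},{"translation":[0,0,-0.03],"angular":[0,0,0],"claw":0.085},{"translation":[-0.01,0,-0.03],"angular":[0,0,0],"claw":0.085},{"translation":[-0.04,0,-0.01],"angular":[0,0,0],"claw":0.085},{"translation":[-0.04,0,0],"angular":[0,0,0],"claw":0.085},{"translation":[-0.04,0,0],"angular":[0,0,0],"claw":0.085},{"translation":[-0.04,0,0],"angular":[0,0,0],"claw":0.085},{"translation":[-0.04,0,0],"angular":[0,0,0],"claw":0.085},{"translation":[0,0,0],"angular":[0,0,0],"claw":0.085},{"translation":[0,0,0],"angular":[0,0,0],"claw":0.085}]'
python3 - <<'E'
from h import *
tcpbay()
d=eyes.snapshot("scene");crop(d["image"],260,125,460,290,4,"s11.png")
d=eyes.snapshot("wrist");cv2.imwrite("pics/w11.png",d["image"][:,:,::-1])
d=eyes.snapshot("side");crop(d["image"],200,120,440,300,3,"e11.png")
E
```

```text
clock: 13.65
position: [0.5537, 0.2465, 0.0134]
tcp_rot: [-0.474, 1.533, 0.472]
contact_force: [-12.0, -9.6, 11.0]
opening: 0.0849
clock: 14.85
position: [0.4757, 0.1911, 0.2254]
tcp_rot: [-0.471, 1.515, 0.471]
contact_force: [-0.7, -0.5, -0.5]
opening: 0.0852
t 14.85 tcp in bay x -0.1564 y 0.0008 yaw 0.000 z 0.2254 F(tool) [ 0.5 -0.1 -0.9]
```

View pics/s11.png

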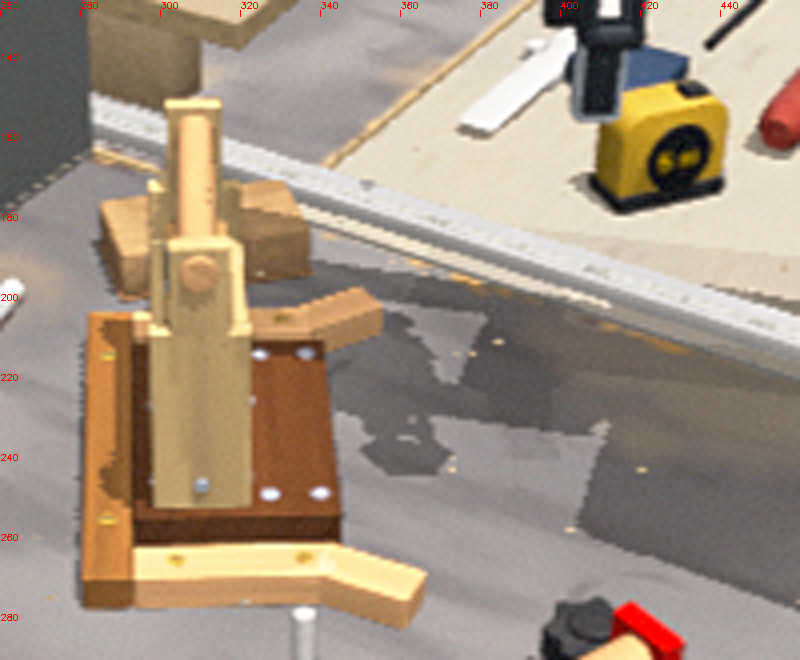

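View pics/w11.png

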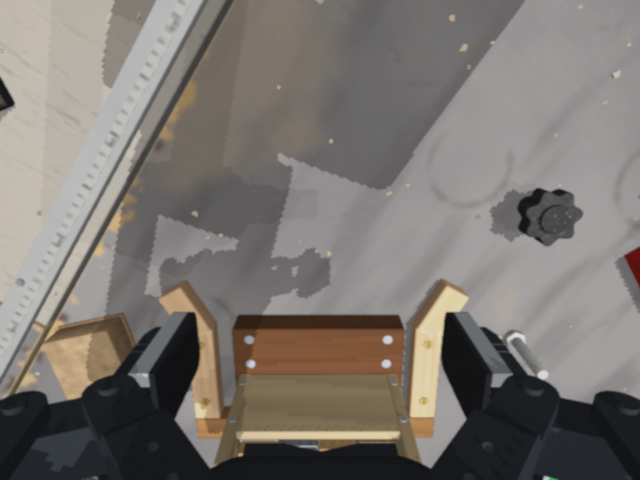

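View pics/e11.png

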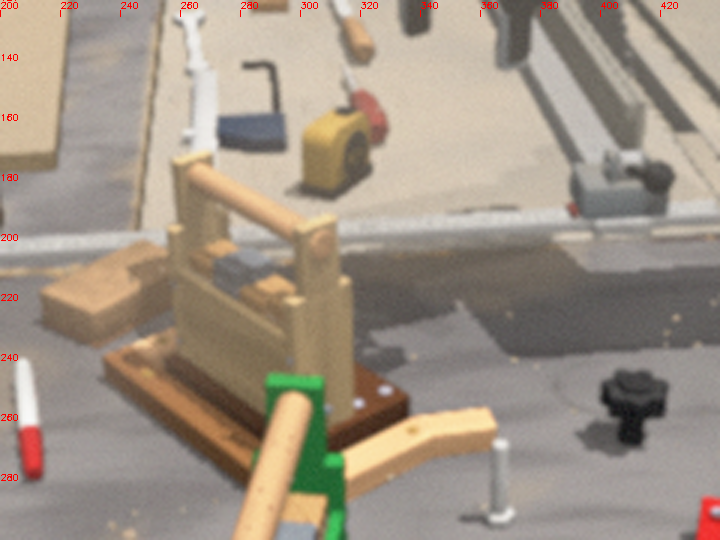

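Run:
```python
from h import *
s=manip.sense();d=eyes.snapshot("wrist");T=wristT(d,s)
P=[inbay(ray(d,u,330,.028,T)) for u in (234,404)];print(P)
e=eyes.snapshot("scene");C=lambda X,Y:(260+X/4,125+Y/4)
Q=[inbay(ray(e,*C(X,Y),.028)) for X,Y in [(135,517),(340,515),(326,342)]];print(Q)
print(np.round(np.abs(s["joint_vel"]).max(),4),s["contact_force"])
manip.hand_in()
```

```text
[array([-0.05 , -0.072]), array([-0.0498,  0.0743])]
[array([0.0486, 0.076 ]), array([-0.0484,  0.0777]), array([-0.0512, -0.0694])]
0.0097 [ 0.19189105 -0.03375885 -0.20281621]
the job is handed in; nothing more can be done
```

The wooden tote is in the bay, against the back batten, and I handed the job in at about 15 s on the robot's clock. `hand_in` gave no verdict, so what follows is from my own checks.

I pushed it with both open fingers on the rear edge of the base board, fingertips about 8–10 mm above the table. I turned and centred it on the way in, and pressed until the push stalled at about 16 N. Then I backed straight off and raised the gripper.

**Position:** The last wrist view puts the board's rear edge at x = -0.050 m in the bay frame. That is within about 2 mm of fully home, and about 1 mm off centre. The edge is square to within about 0.002 rad. The scene view agrees to about 2–3 mm; it reads y a few mm further left and about 0.02 rad of skew, which is roughly its corner-picking error.

**Condition:** The tote looks flat and upright. The bolt, star knob and sanding block look unmoved by eye; I did not re-measure them. The force on the wrist is about zero and nothing is touching the gripper.

**Unexplained:** The fingers felt 6–12 N upward while pushing, probably friction on the board's face. It went away when I backed off.

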